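# Fish the straightedge out of the offcut box

### The arm

A 6-joint arm with a two-finger parallel gripper is mounted at the origin on a cart in front of the work surface, level with it; the furniture and walls round the work are solid. World frame = base frame: x ahead of the robot, y to its left, z up, the work surface at z = 0. Lengths are in m, angles in rad, forces in N, time in s.
With the tool pointing down it reaches from about 0.275 to 0.975 m from the base axis. Payload 8.4 kg.
Tool frame: the origin (TCP) lies at the very end of the fingers, on their centre line; the grasp point (between the pads) lies 19 mm behind it; z points along the fingers, y is the line along which they close (so a half turn about z gives the same grasp; the last joint's range is limited). The gripper opens to 92 mm and grips with 3 to 60 N. Pads are 20 mm wide; open, the fingers measure 128 mm over their backs; the gripper's body (75 mm by 189 mm) begins 69 mm behind the grasp point.
Start: joints at [-1.29, 0.353, 1.633, -0, 1.155, -0.002], TCP at [0.174, -0.6, 0.215] pointing down, gripper open.
Joint ranges: [-2.63, 2.63], [-0.92, 2.1], [0.06, 2.66], [-1.3, 4.44], [0, 2.69], [-3.02, 3.02]. Speed limits (rad/s): [2.22, 2.22, 2.79, 3.14, 3.14, 3.14].

### API

Orientations are given as a unit quaternion [w, x, y, z].
In Python, from station import arm gives the robot as it stands. The module is installed in compiled form; this text tells all that it offers. Calls block until the motion is done:
- arm.move_ptp(position, orientation): joint-space move of the TCP to a pose.
- arm.move_l(position, rotation=None, vel=0.15, stop_force=None): straight line of the TCP; rotation=None keeps the orientation; vel is the mean speed in m/s. With stop_force (N) it stops when the force on the tool has changed by that much, and returns True; else False.
- arm.move_joints(angles): joint-space move.
- arm.command_gripper(opening, effort=None): opening from 0.0 (shut) to 1.0 (fully open); effort is the grip in N (None keeps the last); returns when the fingers have stopped.
- arm.pause(seconds).
- arm.ik(position, orientation): joint angles nearest the present ones, or None.
- arm.get_obs(): the state.
- arm.grab_frame(name): name is "scene" or "top" or "wrist"; returns a dict with "image" (420x560x3 uint8, red, green, blue), "range_z" (420x560 float32, m along the optical axis (not along the pixel's ray), 0 where there is no reading), "mtx" (3x3 intrinsics, pixels), "view" (4x4, takes a point from world to camera coordinates); the wrist camera has in their place "tool_from_camera" (4x4, takes a point from camera to tool coordinates, whose origin is the TCP and whose axes are the flange's). Camera axes: x right, y up, looking along -z (the intrinsics and any distortion apply to the point x, -y, -z); pixel columns grow to the right and rows downward; lengths in m; the calibration is good to about 2 mm. A picture is of the moment at which its call begins: read the wrist's pose just before it.
A pose or a line that the arm cannot do raises arm.Unreachable and nothing moves.
- arm.job_done(): hands the job in; it is judged then, once.
Trained networks look in the newest picture that a camera, given by its name, has taken for a name from the list of things; names that differ only in an ending like _2 or _b are one class to them, and where a whole thing is asked for, a point or a joint stands for the part that bears it (a point fixed in the world has none). Each returns a list of dicts, best first, with "p" (0 to 1); they miss things now and then, are a little off and sometimes report something else, mostly with a low value. They report only what shows in the picture. A call takes as long as a camera call. They do not tell look-alikes from the thing itself.
- arm.spot_in(camera, target): "extent" ([centre column, centre row, width, height] in pixels, round what is visible of it).
The state is a dict: "time": time; "joints": joint angles; "joint_velocities": joint speeds; "tau": joint torques, N m; "position": TCP position; "tool_rot": TCP orientation; "force": force on the tool from outside, world axes, zero at the start; "ft_torque": the same for the moment, N m; "gripper_width": opening from 0.0 (shut) to 1.0 (fully open); "grip_force": force on a finger pad.
Only numpy, scipy, OpenCV 4.12 (cv2) and the standard library are available. Lean on these libraries where they do the work, as an engineer would, in place of code of your own. Each camera call takes 0.05 s, during which the arm holds its last target. There are 200 camera calls.

### The job

The aluminium straightedge has dropped into the trimmer's grey offcut box and is longer than the opening in the lid. Reach in through the opening, take it by its raised grip, tilt it and draw it out one end first without forcing it or the gripper against the box, and finish still holding it in the air over the box, every part of it at least 5 cm above the lid. Leave the eraser and the memory stick in the box and the mug, clip tub and glue stick where they stand.

Things in the scene. Friction and masses are not known exactly. Their poses are not given: they have to be found in the camera images.
- offcut_box: Grey sheet-metal box, fixed, 276 (x) x 152 (y) x 50 mm outside; walls, floor, lid 4 mm: inner floor 4 mm, lid underside 46 mm up; inside x -134..134, y -72..72 mm. Origin: centre of underside, z up. The lid has one opening, x -55..95, y -56..56 mm, so the longer covered pocket is at the -x end. +x points to the robot's left (+y), within 9 degrees.
- opening (a point): Centre of the opening (150 x 112 mm) in the plane of the lid's top, at x 20, y 0, z 50 mm in the box's frame; axes as the box.
- straightedge: Aluminium straightedge flat on the box floor, seen through the opening, ends under the lid, x axis within 7 degrees of the box's: base 200 (x) x 30 (y) x 3 mm, with an upright grip bar at its middle, 70 (x) x 12 (y) mm, top 28 mm above the underside; pinch the bar across its 12 mm from above. 0.06 to 0.13 kg. Origin: centre of underside, x along it, z up.
- edge_end_a (a point): Middle of the straightedge's +x end face, 100 mm along x and 1.5 mm above the underside.
- edge_end_b (a point): Middle of the straightedge's -x end face, 100 mm along -x and 1.5 mm above the underside.
- eraser: Vinyl eraser in a dark sleeve, 22 x 58 x 12 mm, lying in the box beside the straightedge under the lid's side strip, toward the robot; origin under its centre. Stays in the box.
- usb_stick: Black memory stick, 17 x 58 x 8 mm, lying in the box along the wall away from the robot; origin under its centre. Stays in the box.
- mug: White dotted mug, 82 mm across, 91 mm high, on the worktop to the right; origin under its centre.
- clip_tub: Round white tub with black lid, 55 mm across, 37 mm high, on the worktop to the left; origin under its centre.
- glue_stick: Glue stick lying on the worktop at the left, 25 x 90 mm; origin under its centre.
Things that resemble listed ones, but are neither listed nor needed, are in the scene too. Several things have the shape of the straightedge; the one meant has the colours described above.

How it is judged:
On the way:
1. one end of the straightedge stands out of the opening while the other end is still inside the box (((z of edge_end_a in the frame of offcut_box above 0.06 m and z of edge_end_b in the frame of offcut_box below 0.042 m and x of edge_end_b in the frame of offcut_box between -0.138 and 0.138 m and y of edge_end_b in the frame of offcut_box between -0.076 and 0.076 m) or (z of edge_end_b in the frame of offcut_box above 0.06 m and z of edge_end_a in the frame of offcut_box below 0.042 m and x of edge_end_a in the frame of offcut_box between -0.138 and 0.138 m and y of edge_end_a in the frame of offcut_box between -0.076 and 0.076 m))), for 0.05 s.
At the end, for the whole second after the job is handed in: The straightedge is held still in the fingers, clear of the box: its origin and both end-face middles over 50 mm above the lid, its centre within 200 mm (level) of the opening's centre; eraser and memory stick still in the box (z of each of edge_end_a, edge_end_b, straightedge in the frame of offcut_box above 0.1 m and horizontal distance between straightedge and opening below 0.2 m and contact force between straightedge and the fingers above 1 N and contact force between straightedge and offcut_box below 0.2 N and linear speed of straightedge below 0.03 m/s and z of eraser in the frame of offcut_box between -0.005 and 0.045 m and horizontal distance between each of eraser, usb_stick and offcut_box below 0.155 m and z of usb_stick in the frame of offcut_box between -0.005 and 0.045 m); the arm keeps its last pose, push and grip.
It fails at once if the straightedge is forced against the box (more than 60 N) (contact force between straightedge and offcut_box above 60 N).
It fails at once if the robot is forced against the box (more than 40 N) (contact force between any of the arm, the fingers and offcut_box above 40 N).
It fails at once if the mug, clip tub or glue stick is moved more than 3 cm (distance of any of mug, clip_tub, glue_stick from where it was at the start of the episode above 0.03 m).
It also fails if it takes over 42 s, if anything falls off the work surface, if the arm or the gripper's body presses on something with over 40 N, if the wrist force passes 120 N, or if a joint passes its speed limit or range.

## Working session

There is one attempt and no reset: what is moved stays moved. The work goes in short steps, each a Python script; the robot and the scene stay as the last script left them, time stands still between calls to the robot, and variables do not carry over. Pictures are saved under pics/ and viewed, at most 10 in all, crops included, and the job is handed in when it is done.

```bash
mkdir -p pics
cat > h.py <<'E'
import numpy as np, cv2
from station import arm
def grab(n):
    f=arm.grab_frame(n); return f
def world(f,us,vs,ds):
    K=f["mtx"];us,vs,ds=map(np.asarray,(us,vs,ds))
    x=(us-K[0,2])/K[0,0]*ds; y=(vs-K[1,2])/K[1,1]*ds
    c=np.stack([x,-y,-ds,np.ones_like(ds)],-1)
    return (c@np.linalg.inv(f["view"]).T)[...,:3]
def cloud(f):
    v,u=np.mgrid[:420,:560]; return world(f,u,v,f["range_z"].astype(float))
E
python3 - <<'E'
from h import *
import pickle
for n in("top","scene"):
    f=grab(n); cv2.imwrite(f"pics/{n}.png",f["image"][...,::-1]); pickle.dump(f,open(n+".pkl","wb"))
    print(n,f.keys(),f["mtx"].tolist())
    for t in("straightedge","offcut_box","eraser","usb_stick","mug","clip_tub","glue_stick"):
        for d in arm.spot_in(n,t)[:4]:
            e=d["extent"];u,v=int(e[0]),int(e[1]);z=f["range_z"][v,u]
            print(t,round(d["p"],2),np.round(e),world(f,float(u),float(v),float(z)).round(3))
print(arm.get_obs())
E
```

```text
top dict_keys(['image', 'range_z', 'mtx', 'view']) [[455.88380116590827, 0.0, 281.3492673408716], [0.0, 455.88380116590827, 211.51483981768868], [0.0, 0.0, 1.0]]
straightedge 0.94 [316. 208.  56.  14.] [ 0.501 -0.013  0.028]
straightedge 0.74 [195. 211.  68.  35.] [0.494 0.311 0.025]
offcut_box 0.79 [321. 206. 108.  73.] [ 0.506 -0.027  0.03 ]
eraser 0.38 [300. 228.  14.   2.] [0.448 0.032 0.014]
usb_stick 0.52 [296. 190.  20.   3.] [0.552 0.042 0.012]
mug 0.72 [438. 188.  42.  46.] [ 0.551 -0.346  0.016]
clip_tub 0.57 [126. 237.  26.  21.] [0.428 0.494 0.035]
glue_stick 0.58 [134. 178.  24.  30.] [0.584 0.478 0.025]
scene dict_keys(['image', 'range_z', 'mtx', 'view']) [[526.6829039469413, 0.0, 289.07752089205854], [0.0, 526.6829039469413, 200.60776762183906], [0.0, 0.0, 1.0]]
straightedge 0.65 [320. 201.  28.   9.] [ 0.496 -0.036  0.025]
straightedge 0.57 [226. 232.  68.  12.] [0.495 0.322 0.011]
offcut_box 0.7 [310. 201.  74.  56.] [0.497 0.001 0.035]
mug 0.44 [318. 201.  33.  14.] [ 0.503 -0.037  0.016]
clip_tub 0.86 [181. 255.  17.  18.] [0.412 0.497 0.038]
glue_stick 0.62 [169. 228.  15.  16.] [0.575 0.482 0.025]
{'time': 0.8, 'joints': array([-1.29039750e+00,  3.52966946e-01,  1.63339065e+00,  1.85061224e-05,
        1.15522278e+00, -2.40468348e-03]), 'joint_velocities': array([-0.00102739, -0.00087233,  0.00024493, -0.00072307,  0.00119725,
        0.00082057]), 'tau': array([-4.56814858e-03, -5.93704748e+01, -3.34555292e+01,  6.96437946e-02,
        1.57179072e-02, -2.19094119e-05]), 'position': array([ 0.17440924, -0.60017444,  0.21460763]), 'tool_rot': array([4.90497781e-06, 9.90019945e-01, 1.40927319e-01, 9.23415269e-06]), 'force': array([-0.21678072, -0.55236832, -0.17895877]), 'ft_torque': array([ 0.0446141 , -0.02783863, -0.01331524]), 'grip_force': 0.0, 'gripper_width': 0.9973852118333684}
```

Run:
```python
import cv2,pickle,numpy as np
a=cv2.imread("pics/top.png")[130:290,90:490]
cv2.imwrite("pics/topc.png",cv2.resize(a,(800,320),interpolation=cv2.INTER_CUBIC))
b=cv2.imread("pics/top.png")[160:255,255:385]
cv2.imwrite("pics/boxc.png",cv2.resize(b,None,fx=6,fy=6,interpolation=cv2.INTER_CUBIC))
from h import *
f=pickle.load(open("top.pkl","rb"));P=cloud(f);z=P[...,2]
box=np.zeros(z.shape,bool);box[150:265,240:400]=1
# lid
m=box&(abs(z-.05)<.006)
r=cv2.minAreaRect(P[m][:,:2].astype(np.float32));print("lid",m.sum(),r,np.median(z[m]))
op=box&(z<.04)
cnt,lab,st,ce=cv2.connectedComponentsWithStats((box&~m).astype(np.uint8));print(st,ce)
# bar
g=box&(z>.022)&(z<.04)&(P[...,0]>.44)&(P[...,0]<.56)&(abs(P[...,1]+.0)<.12)
print("bar",g.sum(),cv2.minAreaRect(P[g][:,:2].astype(np.float32)),np.median(z[g]),P[g].mean(0))
np.set_printoptions(linewidth=250)
print((z[172:242:3,262:376:4]*1000).round().astype(int))
```

```text
lid 3526 ((0.5050256252288818, -0.027761459350585938), (0.15212063491344452, 0.27626532316207886), 7.392865180969238) 0.049219362109883424
[[     0      0    560    420 220326]
 [   240    150    160    115  12423]
 [   358    174      1      1      1]
 [   342    176      2      2      2]
 [   369    177      1      1      1]
 [   346    179      1      1      1]
 [   364    179      1      1      1]
 [   297    181      1      1      1]
 [   302    181      1      1      1]
 [   311    180      1      1      1]
 [   329    180      1      1      1]
 [   339    180      1      1      1]
 [   284    182     62     50   2403]
 [   368    182      1      1      1]
 [   284    185      1      1      1]
 [   294    184      1      1      1]
 [   271    188      1      1      1]
 [   354    189      1      1      1]
 [   342    190      1      1      1]
 [   276    192      1      1      1]
 [   343    192      1      1      1]
 [   351    192      1      1      1]
 [   358    193      1      1      1]
 [   349    199      1      1      1]
 [   372    198      1      1      1]
 [   344   
[... 5418 characters left out ...]
4   15   14   18   48   51   54   46   44   48   49   52   49   48   48   45   55   13    0   -3   -1   -2]
 [  -1   -2    0   48   46   48   49   50   51   54   47   52   49   50   47   50   48   48   47   40    0    6    3    1    1   -1   -2    1    0]
 [  -1   -1    0   55   50   50   48   49   48   47   51   48   49   50   33   -1   -4    0    1    0    0    0   -1   -7    3   -1   -4    4   -2]
 [  -3    1    2   49   47   48   49   48   20   -3    1   -1   -4    2    0   -1    0   -1   -4   -3   -3   -4    4   -4    3    1    0   -1   -1]
 [  -1    3   -1   -2    1    2   -2   -1    2   -5   -4    1    1   -3   -5   -2   -3 1246   -1   -4    1    2    1   -3   -5    3   -4    0   -3]]
```

View pics/topc.png

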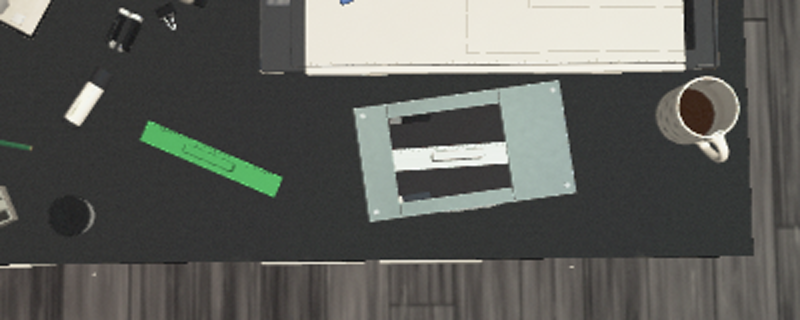

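View pics/boxc.png

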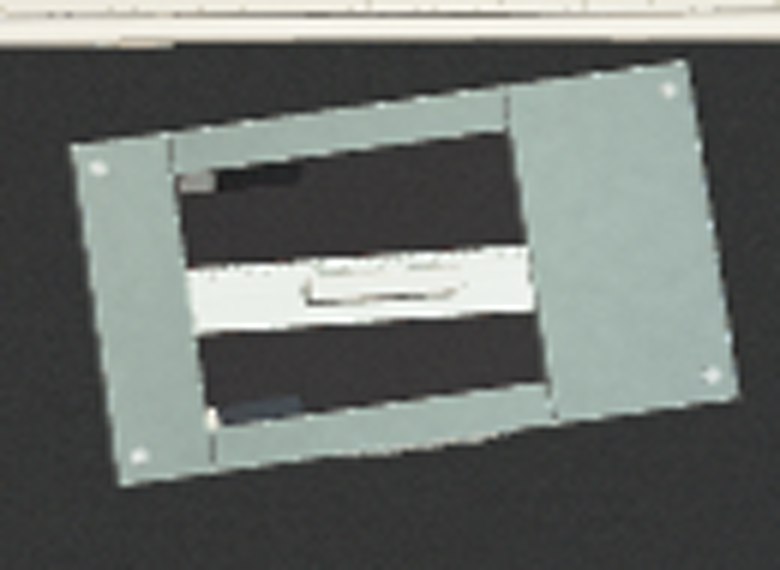

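The opening shows the white/aluminium straightedge with its raised grip at top-image (316,208). The look-alike is green at (195,211), outside the box, so the one in the box is meant. The enlarged crop confirms this: bright aluminium base, bar at its middle, ends under the lid, the eraser's tip at the lower left and the memory stick's at the upper left. The box's long pocket is on the image's right (robot's right). Next I'll check heights and reach, hover, and measure with the wrist camera.

```bash
cat >> h.py <<'E'
from scipy.spatial.transform import Rotation as R
def rot(yaw,th=0,s=1):
    "edge rotation: yaw, +x end raised by th (rad) -> tool quaternion wxyz, edge matrix"
    E=(R.from_euler("z",yaw)*R.from_euler("y",-th)).as_matrix()
    T=np.stack([s*E[:,0],-s*E[:,1],-E[:,2]],1)
    q=R.from_matrix(T).as_quat(); return q[[3,0,1,2]],E
E
python3 - <<'E'
from h import *
import pickle
f=pickle.load(open("top.pkl","rb"));P=cloud(f)
m=(P[...,0]>.3)&(P[...,0]<.8)&(abs(P[...,1])<.3)&(P[...,2]<.5)
for a in np.arange(.56,.8,.02):
    k=m&(P[...,0]>a)&(P[...,0]<a+.02); print(round(a,2),np.percentile(P[...,2][k],98).round(3),end=" | ")
print()
for s in(1,-1):
    for th in(0,20,40):
        for z in(.02,.25): print(s,th,z,arm.ik([.505,-.02,z],rot(np.radians(94),np.radians(th),s)[0]))
s=min((1,-1),key=lambda s:abs(arm.ik([.505,-.02,.25],rot(np.radians(94),0,s)[0])[5]))
print("s",s)
q,_=rot(np.radians(94),0,s)
arm.command_gripper(.45,40)
arm.move_ptp([.501,-.02,.24],q)
o=arm.get_obs();w=grab("wrist");pickle.dump((o,w),open("wrist.pkl","wb"))
print(o["time"],o["position"],w["tool_from_camera"])
cv2.imwrite("pics/wrist.png",w["image"][...,::-1])
E
```

```text
0.56 0.054 | 0.58 0.051 | 0.6 0.02 | 0.62 0.021 | 0.64 0.021 | 0.66 0.021 | 0.68 0.021 | 0.7 0.029 | 0.72 0.033 | 0.74 0.033 | 0.76 0.027 | 0.78 0.048 | 
1 0 0.02 [-4.25512486e-02  4.51178238e-01  2.02844760e+00 -4.44089210e-16
  6.61966816e-01 -1.12364419e-01]
1 0 0.25 [-4.25512486e-02  1.30211443e-01  1.84410559e+00 -4.44089210e-16
  1.16727562e+00 -1.12364419e-01]
1 20 0.02 [-0.27369295  0.51876714  1.97570076  0.45488726  0.82268018 -0.68489995]
1 20 0.25 [-0.27369295  0.19614215  1.81468637  0.34389271  1.27022751 -0.46934048]
1 40 0.02 [-0.45061125  0.67031144  1.88386398  0.67932241  1.09224275 -0.99834704]
1 40 0.25 [-0.45061125  0.33236178  1.78194834  0.59671267  1.447896   -0.72541102]
-1 0 0.02 None
-1 0 0.25 None
-1 20 0.02 [-0.27369295  0.51876714  1.97570076  0.45488726  0.82268018  2.4566927 ]
-1 20 0.25 [-0.27369295  0.19614215  1.81468637  0.34389271  1.27022751  2.67225218]
-1 40 0.02 [-0.45061125  0.67031144  1.88386398  0.67932241  1.09224275  2.14324561]
-1 40 0.25 [-0.45061125  0.33236178  1.78194834  0.59671267  1.447896    2.41618164]Traceback (most recent call last):
  File "<stdin>", line 11, in <module>
  File "<stdin>", line 11, in <lambda>
TypeError: 'NoneType' object is not subscriptable
```

Run:
```python
from h import *
import pickle
q,_=rot(np.radians(94),0,1)
arm.command_gripper(.45,40)
arm.move_ptp([.501,-.02,.25],q)
o=arm.get_obs();w=grab("wrist");pickle.dump((o,w),open("wrist.pkl","wb"))
print(o["time"],o["position"],o["gripper_width"],w["tool_from_camera"].round(4).tolist())
cv2.imwrite("pics/wrist.png",w["image"][...,::-1])
# world cloud
T=np.eye(4);T[:3,:3]=R.from_quat(np.roll(o["tool_rot"],-1)).as_matrix();T[:3,3]=o["position"]
w["view"]=np.linalg.inv(T@w["tool_from_camera"]); P=cloud(w);z=P[...,2];ok=w["range_z"]>0
ok&=(abs(P[...,0]-.505)<.12)&(abs(P[...,1]+.028)<.16)
l=ok&(abs(z-.05)<.006)
print("lid",l.sum(),np.median(z[l]),cv2.minAreaRect(P[l][:,:2].astype(np.float32)))
c,s=np.cos(np.radians(97.4)),np.sin(np.radians(97.4))
B=(P[...,:2]-[.505,-.0278])@np.array([[c,-s],[s,c]])
for name,m in(("lid",l),("bar",ok&(z>.026)&(z<.038)&(abs(B[...,0]-8)<99)&(abs(B[...,1])<.03)&(abs(B[...,0]-.01)<.05))):
    b=B[m];
    if name=="lid":
        r=b[(abs(b[:,1])<.03)];print("lid x around opening",np.percentile(r[r[:,0]<0][:,0],99.5),np.percentile(r[r[:,0]>.06][:,0],.5))
        r=b[(abs(b[:,0]-.02)<.05)];
        if len(r): print("y",np.percentile(r[r[:,1]<0][:,1],99.5),np.percentile(r[r[:,1]>0][:,1],.5))
    else: print("bar",m.sum(),cv2.minAreaRect(P[m][:,:2].astype(np.float32)),np.median(z[m]),np.percentile(b,[1,99],axis=0))
```

```text
4.0333 [ 0.50108814 -0.02066014  0.24994956] 0.4506563869030567 [[0.0004, 0.9647, 0.2634, 0.0742], [1.0, 0.0, -0.0015, -0.0003], [-0.0014, 0.2634, -0.9647, -0.1712], [0.0, 0.0, 0.0, 1.0]]
lid 15834 0.05117845401786361 ((0.5049211978912354, -0.027477145195007324), (0.15225306153297424, 0.27710089087486267), 7.271985054016113)
lid x around opening -0.05445904745515898 0.09586748443472154
y -0.055990877577967856 0.0559192741084744
bar 582 ((0.5014398097991943, -0.0195096917450428), (0.011905031278729439, 0.06936591863632202), 3.682323455810547) 0.03289964994787278 [[-0.02524937 -0.00510152]
 [ 0.04298889  0.0099984 ]]
```

View pics/wrist.png

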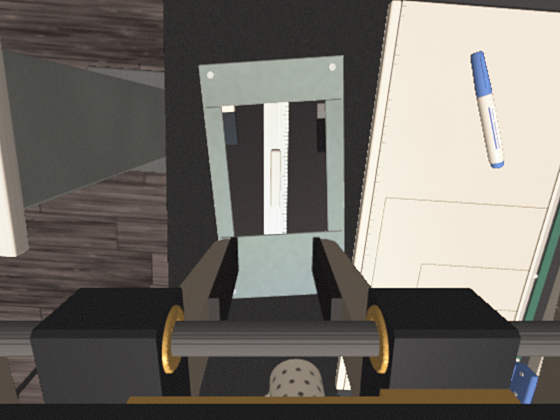

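The wrist view shows the bar at about (276,180), the lid opening round it, the eraser tip at (229,122) and the memory stick at (321,120). Both cameras agree within 1 mm. Now I'll descend and grasp.

```bash
cat >> h.py <<'E'
BX=np.array([.505,-.0277]);BY=np.radians(97.33);EY=np.radians(93.75);ZT=.0055
def tcp(cx,zb,thdeg,cy=.0025):
    "box-frame x of edge origin, height of end b underside (m), tilt"
    th=np.radians(thdeg);q,E=rot(EY,th)
    c,s=np.cos(BY),np.sin(BY)
    o=np.r_[BX+np.array([[c,-s],[s,c]])@[cx,cy],zb+.1*np.sin(th)]
    return o+E@[0,0,ZT],q
def st(t=""):
    o=arm.get_obs();print(t,round(o["time"],2),o["position"].round(4),o["force"].round(1),"w",round(o["gripper_width"],3),"g",round(o["grip_force"],1))
E
python3 - <<'E'
from h import *
p,q=tcp(.009,.004,0);print(p)
arm.move_l(p+[0,0,.05],q,vel=.12)
hit=arm.move_l(p,q,vel=.05,stop_force=8);st(f"down {hit}")
if not hit:
    arm.command_gripper(0.0,40);st("closed")
    print(arm.move_l(p+[0,0,.003],q,vel=.02,stop_force=10));st("lift3")
    w=grab("wrist");cv2.imwrite("pics/w2.png",w["image"][...,::-1])
E
```

```text
[ 0.50137218 -0.01909251  0.0095    ]
down False 6.97 [ 0.5017 -0.0191  0.0098] [-0.5  0.2  0.6] w 0.452 g 0.0
closed 7.53 [ 0.5015 -0.0191  0.0096] [-1.1  0.2  2.4] w 0.128 g 40.0
False
lift3 7.83 [ 0.5014 -0.0191  0.0126] [ 0.5 -0.1 -1.5] w 0.128 g 40.0
```

View pics/w2.png

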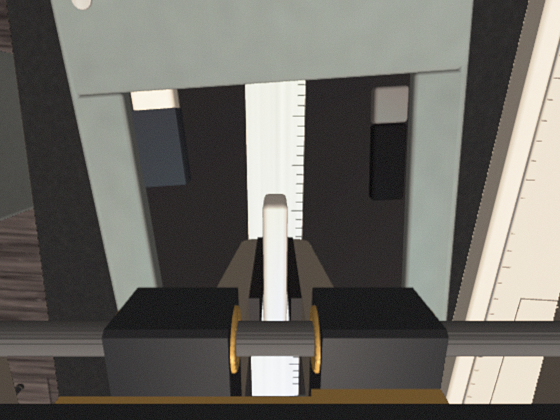

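The bar is pinched at (275,280): the opening reads 11.8 mm against the bar's 12 mm, and the load matches the straightedge's weight. Next is slide, then tilt and draw out.

Run:
```python
from h import *
W=[(.0,.007,0),(-.0095,.007,0),(-.0095,.007,4),(-.0095,.007,8),(-.0095,.007,12),(-.006,.007,15.5),(.003,.007,20)]
for i,w in enumerate(W):
    hit=arm.move_l(*tcp(*w),vel=.03,stop_force=10);st(f"{w} {hit}")
    if hit: break
else:
    f=grab("scene");w=grab("wrist")
    a=cv2.resize(f["image"][140:260,240:400],(560,420),interpolation=cv2.INTER_CUBIC)
    cv2.imwrite("pics/s3.png",cv2.resize(np.hstack([a,w["image"]]),(800,300))[...,::-1])
```

```text
(0.0, 0.007, 0) False 8.32 [ 0.5025 -0.0283  0.0125] [-0.1  0.3 -1.2] w 0.127 g 40.0
(-0.0095, 0.007, 0) False 8.79 [ 0.5037 -0.0376  0.0125] [0.4 0.7 0.1] w 0.127 g 40.0
(-0.0095, 0.007, 4) False 9.18 [ 0.5038 -0.0382  0.0194] [ 0.3 -0.5 -1.7] w 0.127 g 40.0
(-0.0095, 0.007, 8) False 9.56 [ 0.5036 -0.0384  0.0261] [-1.2 -1.  -0.8] w 0.128 g 40.0
(-0.0095, 0.007, 12) False 9.93 [ 0.5036 -0.0387  0.0329] [-0.2  0.2 -0.4] w 0.126 g 40.0
(-0.006, 0.007, 15.5) False 10.31 [ 0.5032 -0.0356  0.0388] [ 0.4 -0.2 -0.8] w 0.127 g 40.0
(0.003, 0.007, 20) False 10.83 [ 0.5022 -0.0271  0.0462] [-0.1 -0.3 -0.3] w 0.13 g 40.0
```

View pics/s3.png

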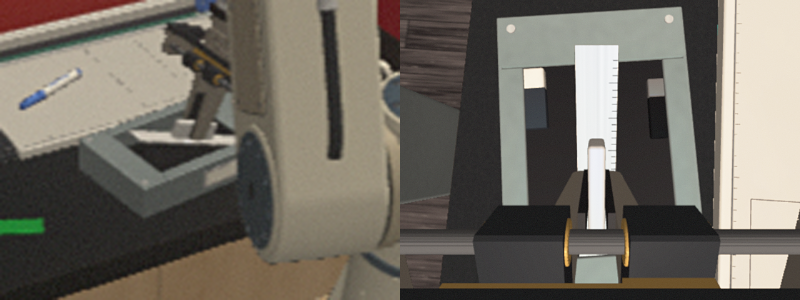

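The raised +x end now stands over the lid at wrist-half (597,50), and the other end is still in the pocket with no contact force. I'll dwell briefly here, then draw it out.

Run:
```python
from h import *
arm.pause(.15)
W=[(.012,.007,24,.04),(.025,.007,29.5,.04),(.04,.009,35,.04),(.04,.06,35,.06),(.035,.14,35,.08)]
for *w,v in W:
    hit=arm.move_l(*tcp(*w),vel=v,stop_force=10);st(f"{w} {hit}")
    if hit: break
else:
    arm.pause(.5);st()
    f=grab("top");w=grab("wrist")
    cv2.imwrite("pics/s4.png",cv2.resize(np.hstack([cv2.resize(f["image"][130:260,240:413],(560,420)),w["image"]]),(800,300))[...,::-1])
```

```text
[0.012, 0.007, 24] False 11.5 [ 0.5011 -0.0187  0.0525] [ 0.2 -0.7 -1.6] w 0.128 g 40.0
[0.025, 0.007, 29.5] False 12.03 [ 0.4995 -0.0062  0.0608] [-0.  -0.3 -0.9] w 0.124 g 40.0
[0.04, 0.009, 35] False 12.62 [0.4976 0.0083 0.0707] [-0.4 -0.5 -1.2] w 0.123 g 40.0
[0.04, 0.06, 35] False 13.62 [0.4974 0.0086 0.1216] [-0.4  0.1 -1.2] w 0.13 g 40.0
[0.035, 0.14, 35] False 14.77 [0.498  0.0036 0.2014] [-0.3  0.2 -0.7] w 0.13 g 40.0
 15.27 [0.4982 0.0036 0.2018] [-0.5 -0.  -0.4] w 0.128 g 40.0
```

View pics/s4.png

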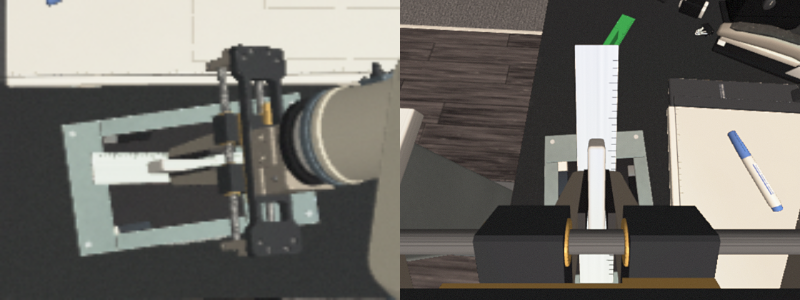

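The straightedge hangs clear above the box, and its place in the fingers hasn't changed (end at wrist-half (597,47), as before). The low end is at about 0.14 m. The eraser and memory stick are still inside. Handing in.

```bash
python3 -c "
from h import *
print(arm.job_done())"
```

```text
the job is handed in; nothing more can be done
None
```

I drew the straightedge out of the offcut box one end first and handed the job in with it held still over the box, its lowest end about 9 cm above the lid; no move hit its contact-force stop, and the eraser and memory stick stayed in the box.

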